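# Shim a door-leaf gap by drag and lock the clamp

## Robot

A 7-joint arm with a two-finger parallel gripper is mounted at the origin on the work surface. World frame = base frame: x ahead of the robot, y to its left, z up, the work surface at z = 0. Lengths are in m, angles in rad, forces in N, time in s.
With the tool pointing down it reaches from about 0.425 to 0.875 m from the base axis. Payload 4.7 kg.
Tool frame: the origin (TCP) lies at the very end of the fingers, on their centre line; the grasp point (between the pads) lies 19 mm behind it; z points along the fingers, y is the direction in which the jaws open and shut (so a half turn about z gives the same grasp; the last joint's range is limited). The gripper opens to 85 mm and grips with 20 to 120 N. Pads are 22 mm wide; open, the fingers measure 114 mm over their backs; the gripper's body (76 mm by 85 mm) begins 54 mm behind the grasp point. The pads swing forward as they close: fully open they stand 13 mm farther back than shut.
Start: joints at [1.331, 0.321, -0.07, 1.45, 0.023, 1.371, -0.057], TCP at [0.163, -0.629, 0.231] pointing down, gripper open.
Joint ranges: [-2.86, 2.86], [-0.3, 2.09], [-1.38, 1.24], [0.06, 2.45], [-1.56, 4.7], [0.09, 2.05], [-2.69, 2.69]. Speed limits (rad/s): [2.57, 2.57, 3.14, 3.14, 3.14, 3.14, 3.14].

## Interface

Orientations are given as a unit quaternion [x, y, z, w].
In Python, from cell import bot gives the robot as it stands. The module is installed in compiled form; this text tells all that it offers. Calls block until the motion is done:
- bot.reach(position, orientation): joint-space move of the TCP to a pose.
- bot.movel(position, velocity=0.15, rot=None): straight line of the TCP; rot=None keeps the orientation; velocity is the mean speed in m/s.
- bot.set_joints(angles): joint-space move.
- bot.open_gripper() and bot.gripper_close(): open the fingers fully, or close them until they stop; the grip force is fixed at half the most.
- bot.wait(seconds).
- bot.solve_ik(position, orientation): joint angles nearest the present ones, or None.
- bot.read_state(): the state.
- bot.read_camera(name): name is "side" or "top"; returns a dict with "color" (420x560x3 uint8, red, green, blue), "depth" (420x560 float32, m along the optical axis (not along the pixel's ray), 0 where there is no reading), "camera_matrix" (3x3 intrinsics, pixels), "R" (3x3) and "t" (3): a world point X has camera coordinates R X + t. Camera axes: x right, y down, z forward; pixel columns grow to the right and rows downward; lengths in m; the calibration is good to about 2 mm. A picture is of the moment at which its call begins.
A pose or a line that the arm cannot do raises bot.IKError and nothing moves.
- bot.job_done(): hands the job in, once; it reports no verdict.
The state is a dict: "clock": time; "joint_positions": joint angles; "dq": joint speeds; "effort": joint torques, N m; "ee_pos": TCP position; "tcp_rot": TCP orientation; "wrist_force": force on the tool from outside, world axes, zero at the start; "wrist_torque": the same for the moment, N m; "gripper_width": finger opening in m.
Only numpy, scipy, OpenCV 4.12 (cv2) and the standard library are available. Lean on these libraries where they do the work, as an engineer would, in place of code of your own. Each camera call takes 0.05 s, during which the arm holds its last target.

## Task

Take the red tapered shim out of the wooden rack and slide it, thin end down and flat back against the wooden jamb, into the middle of the gap between jamb and white door leaf until it drags firmly: stop when pushing it further down takes about 12 N, never force it, and let go so that it stays nipped upright in the gap. Only then swing the yellow-knobbed clamp lever fully over to its other side. Leave the other packers in the rack and everything else on the bench alone.

Things in the scene. Friction and masses are not known exactly. Their poses are not given: they have to be found in the camera images.
- shim_mid (a point): Middle of the red plastic tapered shim (60 g, 117 mm tall), standing upright in the rack, z up. Bottom 72 mm: blade, 24 mm wide (x), flat back at y = -7.5 mm, front (+y) sloping: 3 mm thick at the tip to 15 mm at the shoulder (1 in 6). Top 45 mm: grip tab, 40 mm wide (x), 15 mm thick (y -7.5 to 7.5), its middle 36 mm above this point.
- shim_tip (a point): Middle of the shim's thin lower end (24 x 3 mm), 58.5 mm below the shim's middle and 6 mm to its -y; same axes.
- rack: Fixed wooden rack, 200 mm (x) by 50 mm, 90 mm high, turned by up to 0.3 rad; origin under its centre. Three shims hang in a row along its x, 60 mm between centres, in any order, shoulders on its top, blades 72 mm deep in loose pockets.
- packer_blue: Blue packer in the same rack: same tab, but blade 13 mm thick throughout (too thick for the gap). Origin at its lower end, z up. To be left there.
- packer_grey: Grey packer, otherwise as the blue one. To be left there.
- gap_mouth (a point): On the jamb's gap face (y = 0), middle of its 60 mm width, 110 mm above the bench. x runs along the gap, y from jamb to leaf, z up. The white leaf opposite is 34 mm thick, its top 5 mm above this point, gap edge bevelled 5 mm. The gap varies, 6 to 11 mm, and is not measured; it is 85 mm deep. The leaf sits on rubber: it yields to +y at 10 N per mm.
- jamb_top (a point): Middle of the top of the fixed pale wooden jamb, 60 mm (x) by 45 mm (y), 125 mm above the bench, 5 mm 45-degree bevel on its gap edge; same axes. Shim friction is about 0.6 +-20 %. With the shim's back on the jamb a push F nips it with about F/1.4; drag starts with the tip 18 to 48 mm below the gap mouth, then grows about 2.3 N per mm. Let go off the jamb, it loses nip.
- jig: Grey laminate base (130 x 270 x 18 mm) that carries jamb, leaf and clamp, fixed to the bench, turned by up to 0.3 rad. Origin on the bench 110 mm right below the gap mouth, same axes.
- clamp (a joint): Angle of the clamp lever: 0 leaning to the jig's -x, 1.0 rad (its stop) leaning to +x, fully over. Starts at 0 to 0.1, moves with about 1 N at the knob and stays where it is left.
- clamp_tip (a point): Centre of the yellow ball knob (26 mm diameter) on the 80 mm clamp lever, 140 mm to +y of the gap in the jig's frame, about 160 mm above the bench. The lever turns about the jig's y axis, pivot 90 mm above the bench at jig x = 0: the knob goes from 38 mm on its -x side to 38 mm on +x. Below it: a block and housing up to 93 mm high.
- screwdriver: Screwdriver lying at the far side of the bench. Origin at its underside. To be left alone.
- glue: Upright closed bottle, 60 mm wide, 170 mm tall, at the far right. Origin at its underside. To be left alone.
- tape_roll: Flat green disc, 90 mm across, 25 mm high, far left. Origin at its underside. To be left alone.
- oak_offcut: Dark wooden offcut, 160 x 60 x 30 mm, at the right. Origin at its underside. To be left alone.
- hammer: Hammer lying at the left. Origin at its underside. To be left alone.
Not all that is in view belongs to the job. Leave any orange look-alike of the part that bears shim_mid alone.

How it is judged:
On the way, in this order (a step that is already met when the one before it is completed fails the run):
1. the red shim stands upright in the gap, let go, nipped against the jamb with 5 to 14 N (contact force between shim and jig between 5 and 14 N and x of shim_mid in the frame of jig between -0.015 and 0.015 m and y of shim_mid in the frame of jig between 0.004 and 0.0115 m and z of shim_mid in the frame of jig below 0.153 m and angle between shim_mid's own z axis and vertical below 0.09 rad and contact force between the fingers and shim below 0.3 N and linear speed of shim below 0.01 m/s), for 0.3 s.
2. the clamp lever is swung fully over (beyond 0.85 rad) (value of joint clamp above 0.85 rad), for 0.2 s.
At the end, for the whole second after the job is handed in: The red shim is at rest in the gap, released, upright within 0.09 rad, within 15 mm of the gap's middle, back within 4 mm of the jamb, its tip at least 15 mm below the leaf's top edge, with 5 to 14 N between shim and jamb; the clamp lever is beyond 0.85 rad (all of step 1 and value of joint clamp above 0.85 rad); the robot touches nothing.
It fails at once if the shim is forced: more than 22 N between shim and jamb or jig (contact force between shim and jig above 22 N).
It fails at once if another packer is taken or knocked out of place (15 mm) (distance of any of packer_blue, packer_grey from where it was at the start of the episode above 0.015 m).
It fails at once if something else on the bench is moved by more than 30 mm (distance of any of screwdriver, glue, tape_roll, oak_offcut, hammer from where it was at the start of the episode above 0.03 m).
It also fails if it takes over 72 s, if anything falls off the work surface, if the arm or the gripper's body presses on something with over 40 N, if the wrist force passes 120 N, or if a joint passes its speed limit or range.

## Working session

There is one attempt and no reset: what is moved stays moved. The work goes in short steps, each a Python script; the robot and the scene stay as the last script left them, time stands still between calls to the robot, and variables do not carry over. Pictures are saved under pics/ and viewed, and the job is handed in when it is done.

```bash
mkdir -p pics
cat > h.py <<'E'
import numpy as np, cv2
from cell import bot
def cam(n):
    return bot.read_camera(n)
def save(c,f,box=None,s=1):
    im=c["color"][:,:,::-1]
    if box: im=im[box[1]:box[3],box[0]:box[2]]
    im=cv2.resize(im,None,fx=s,fy=s,interpolation=cv2.INTER_CUBIC)
    cv2.imwrite("pics/"+f,im)
def pts(c):
    d=c["depth"];K=c["camera_matrix"];v,u=np.indices(d.shape)
    P=np.stack([(u-K[0,2])/K[0,0]*d,(v-K[1,2])/K[1,1]*d,d],-1)
    W=(P-c["t"])@c["R"]
    W[d==0]=np.nan
    return W
def ray(c,u,v,z):
    K=c["camera_matrix"];r=c["R"].T@np.array([(u-K[0,2])/K[0,0],(v-K[1,2])/K[1,1],1]);o=-c["R"].T@c["t"]
    return o+r*(z-o[2])/r[2]
E
python3 - <<'E'
from h import *
import pickle
for n in ["top","side"]:
    c=cam(n);save(c,n+"0.png",s=1.4);pickle.dump(c,open(n+"0.pkl","wb"))
    print(n,c["camera_matrix"].round(1).tolist(),(-c["R"].T@c["t"]).round(3),c["R"].round(2).tolist(),(c["depth"]==0).mean())
s=bot.read_state();print(s)
E
```

```text
top [[464.8, 0.0, 277.6], [0.0, 464.8, 205.2], [0.0, 0.0, 1.0]] [ 0.324 -0.006  1.353] [[-0.0, -1.0, -0.0], [-0.99, 0.0, -0.16], [0.16, 0.0, -0.99]] 0.0038775510204081634
side [[502.6, 0.0, 286.5], [0.0, 502.6, 207.3], [0.0, 0.0, 1.0]] [-0.115  0.974  1.324] [[-0.83, -0.56, 0.01], [-0.41, 0.59, -0.69], [0.38, -0.58, -0.72]] 0.004995748299319728
{'clock': 0.1, 'joint_positions': array([ 1.33112174,  0.32177572, -0.07008977,  1.45156219,  0.02261367,
        1.37079322, -0.05691638]), 'dq': array([-0.00113071, -0.00099536, -0.00161666, -0.00101493, -0.0003546 ,
       -0.00080771, -0.00028926]), 'effort': array([ 1.42514148e-05, -4.94873929e+01, -3.84056540e-01, -3.15211880e+01,
        1.30391898e-02,  7.45877012e-03,  5.38565723e-05]), 'ee_pos': array([ 0.16301942, -0.62872604,  0.23031086]), 'tcp_rot': array([ 9.91959008e-01,  1.26556549e-01, -1.62642783e-04, -8.60507058e-04]), 'wrist_force': array([-0.90423188, -0.0119667 ,  0.91464523]), 'wrist_torque': array([ 0.0479434 ,  0.02024203, -0.03577312]), 'gripper_width': 0.0852642635854023}
```

View pics/top0.png

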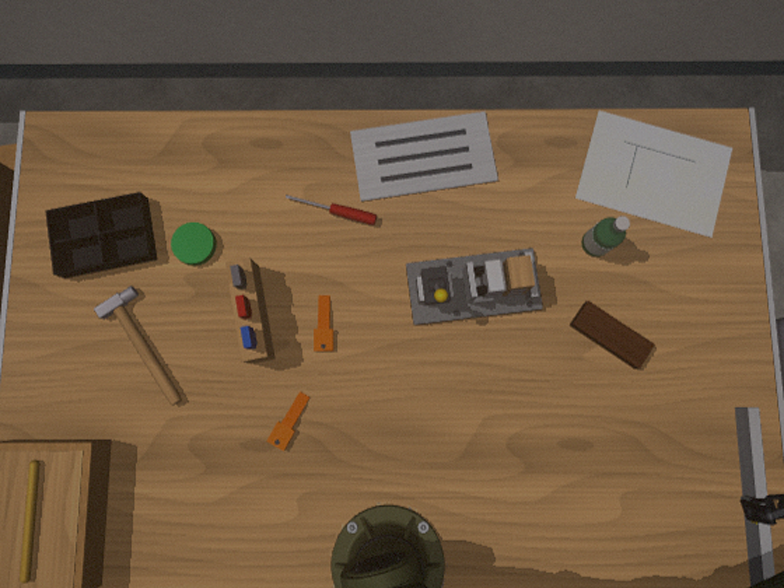

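View pics/side0.png

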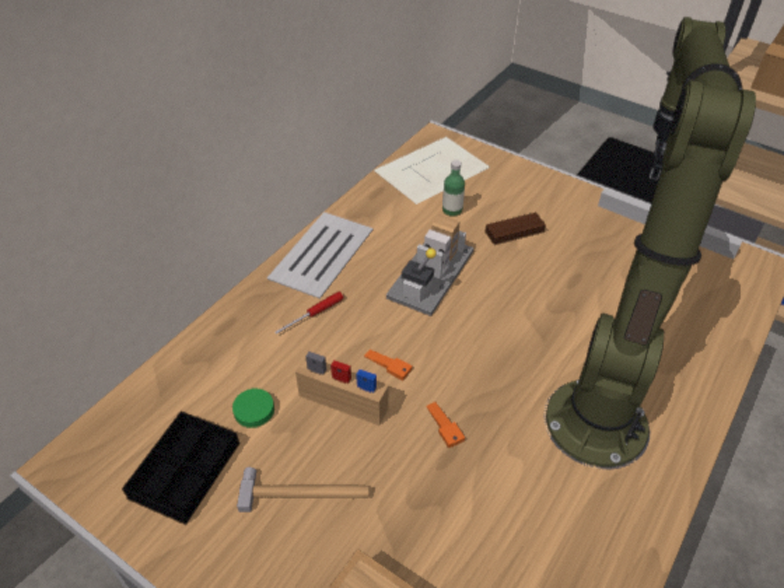

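Top view: the red shim is at (242,307) of the 1.4x picture, in the rack between grey (237,276) and blue (248,337). Two orange flat look-alikes lie on the bench at (323,322) and (290,420). The jig is at (475,287), with the jamb at its right (-y world) and the knob at (441,296). I'll confirm in enlarged crops.

Run:
```python
from h import *
import pickle
t=pickle.load(open("top0.pkl","rb"));s=pickle.load(open("side0.pkl","rb"))
a=lambda c,b:cv2.resize(c["color"][b[1]:b[3],b[0]:b[2],::-1],(395,395),interpolation=cv2.INTER_CUBIC)
r1=np.hstack([a(t,(140,170,240,270)),a(t,(285,160,395,270))])
cv2.imwrite("pics/crop0.png",r1)
r2=np.hstack([a(s,(205,235,295,325)),a(s,(270,145,350,225))])
cv2.imwrite("pics/crop1.png",r2)
Wt=pts(t);Ws=pts(s)
np.set_printoptions(precision=4,suppress=True)
for nm,c,W in(("top",t,Wt),("side",s,Ws)):
    hsv=cv2.cvtColor(c["color"],cv2.COLOR_RGB2HSV);H,S,V=cv2.split(hsv)
    for col,m in (("red",((H<5)|(H>172))&(S>150)&(V>60)),("blue",(H>105)&(H<130)&(S>120)&(V>60)),("yel",(H>24)&(H<34)&(S>140)&(V>100))):
        n,l,st,ce=cv2.connectedComponentsWithStats(m.astype(np.uint8))
        for i in range(1,n):
            if st[i,4]>25:
                P=W[l==i];print(nm,col,ce[i],st[i],"med",np.nanmedian(P,0),"z95",np.nanpercentile(P[:,2],95))
```

```text
top red [252.4643 152.4031] [236 146  33  14 196] med [0.7045 0.0691 0.0246] z95 0.03019374038787396
top red [171.8028 217.9859] [168 211   8  15  71] med [0.4944 0.2766 0.1351] z95 0.13868099179956414
top blue [175.3974 240.0769] [172 233   7  15  78] med [0.4359 0.2658 0.1353] z95 0.13931780294903087
side red [232.3313 216.6188] [220 209  25  17 160] med [0.7008 0.0775 0.0207] z95 0.028624730566160633
side red [242.981  264.9304] [236 258  15  15 158] med [0.4902 0.2832 0.1226] z95 0.13548388970375416
side blue [261.24 271.48] [255 264  13  16 150] med [0.4319 0.2716 0.1234] z95 0.1369310762957601
```

View pics/crop0.png

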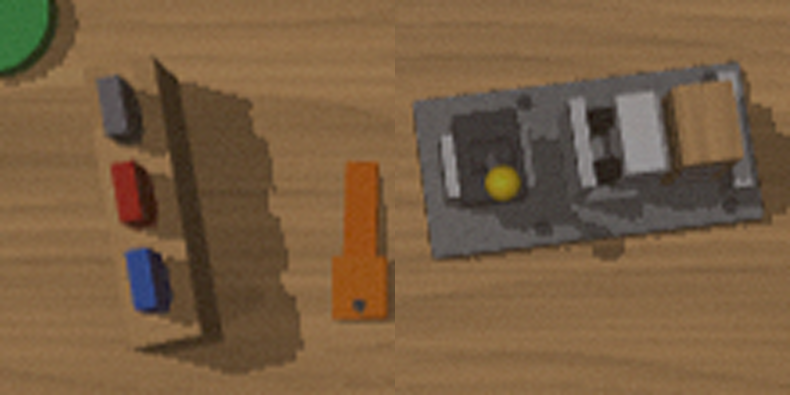

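View pics/crop1.png

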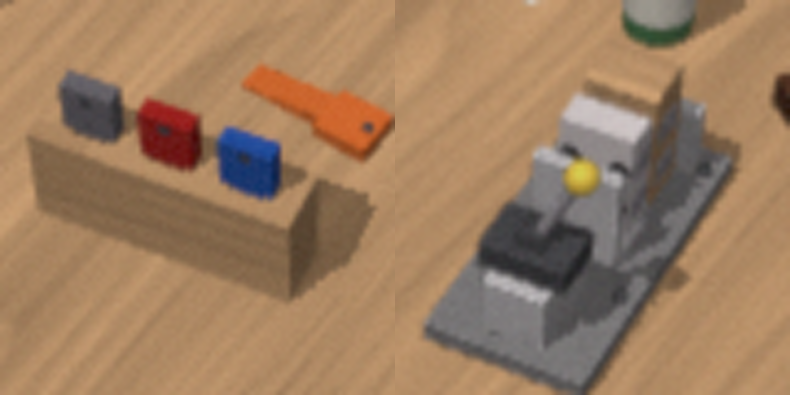

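```bash
cat > m.py <<'E'
from h import *
import pickle
np.set_printoptions(precision=4,suppress=True)
def rect(c,m,z,close=1):
    m=m.astype(np.uint8)
    n,l,st,ce=cv2.connectedComponentsWithStats(m,connectivity=4)
    if n<2: return None
    i=1+np.argmax(st[1:,4]);v,u=np.nonzero(l==i)
    # pixel corners so the extents are full
    P=np.array([ray(c,a+du,b+dv,z)[:2] for a,b in zip(u,v) for du in(-.5,.5) for dv in(-.5,.5)])
    (cx,cy),(w,h),ang=cv2.minAreaRect((P*1000).astype(np.float32))
    q=np.array([ray(c,a,b,z)[:2] for a,b in zip(u,v)])
    return dict(c=np.array([cx,cy])/1000,wh=(w,h),ang=ang,cen=q.mean(0),n=len(u))
def box(c,m,b):
    o=np.zeros_like(m);o[b[1]:b[3],b[0]:b[2]]=m[b[1]:b[3],b[0]:b[2]];return o
E
python3 - <<'E'
from m import *
t=pickle.load(open("top0.pkl","rb"));s=pickle.load(open("side0.pkl","rb"))
Bt={'rack':(150,175,205,265),'jig':(285,170,395,240)}
Bs={'rack':(205,235,295,310),'jig':(270,145,350,225)}
for nm,c,B in(("top",t,Bt),("side",s,Bs)):
    W=pts(c);z=W[...,2];hsv=cv2.cvtColor(c["color"],cv2.COLOR_RGB2HSV);H,S,V=cv2.split(hsv)
    red=((H<6)|(H>170))&(S>130)
    for k,m,zz in(("redtop",box(c,red&(z>.131),B['rack']),.135),("bluetop",box(c,(H>105)&(H<130)&(S>110)&(z>.131),B['rack']),.135),
      ("greytop",box(c,(z>.129)&(S<90),B['rack']),.135),
      ("racktop",box(c,(abs(z-.09)<.006),B['rack']),.09),
      ("jamb",box(c,(abs(z-.125)<.005)&(S>60),B['jig']),.125),("leaf",box(c,(abs(z-.115)<.006)&(S<60),B['jig']),.115),
      ("knob",box(c,(H>20)&(H<36)&(S>130),B['jig'])&(z>.12),.16),("base",box(c,(abs(z-.018)<.006)&(S<70),B['jig']),.018)):
        print(nm,k,rect(c,m,zz))
E
```

```text
top redtop {'c': array([0.4935, 0.2773]), 'wh': (42.30088424682617, 17.1883602142334), 'ang': 12.088144302368164, 'cen': array([0.4939, 0.2774]), 'n': 77}
top bluetop {'c': array([0.4354, 0.2657]), 'wh': (40.98016357421875, 17.107107162475586), 'ang': 10.42692756652832, 'cen': array([0.4357, 0.2656]), 'n': 77}
top greytop {'c': array([0.5518, 0.289 ]), 'wh': (44.441829681396484, 19.14706802368164), 'ang': 9.977254867553711, 'cen': array([0.5518, 0.289 ]), 'n': 92}
top racktop {'c': array([0.4937, 0.2771]), 'wh': (203.17774963378906, 54.68171310424805), 'ang': 11.330589294433594, 'cen': array([0.4905, 0.2743]), 'n': 893}
top jamb {'c': array([ 0.5585, -0.2554]), 'wh': (63.538150787353516, 50.011634826660156), 'ang': 6.116703510284424, 'cen': array([ 0.5583, -0.2561]), 'n': 361}
top leaf {'c': array([ 0.5526, -0.2084]), 'wh': (63.56343078613281, 37.075042724609375), 'ang': 6.6984453201293945, 'cen': array([ 0.5526, -0.2084]), 'n': 277}
top knob {'c': array([ 0.5086, -0.0991]), 'wh': (25.985700607299805, 26.36809539794922), 'ang': 89.09489440917969, 'cen': array([ 0.5083, -0.0991]), 'n'
[... 741 characters left out ...]
12.388504028320312, 'cen': array([0.4841, 0.2865]), 'n': 588}
side jamb {'c': array([ 0.5569, -0.2505]), 'wh': (67.87877655029297, 59.006290435791016), 'ang': 9.613171577453613, 'cen': array([ 0.5575, -0.2526]), 'n': 117}
side leaf {'c': array([ 0.5511, -0.2019]), 'wh': (67.51210021972656, 43.35079574584961), 'ang': 3.2089951038360596, 'cen': array([ 0.5523, -0.203 ]), 'n': 98}
side knob {'c': array([ 0.5116, -0.1024]), 'wh': (23.766498565673828, 35.007225036621094), 'ang': 32.80045700073242, 'cen': array([ 0.5098, -0.1009]), 'n': 36}
side base {'c': array([ 0.5479, -0.1744]), 'wh': (137.10919189453125, 279.3531188964844), 'ang': 7.091872692108154, 'cen': array([ 0.5184, -0.1394]), 'n': 690}
```

The red tab (top z 0.135, 42x17 mm) fits shim_mid, upright in the rack, and the orange ones lie flat. The measured sizes agree with those given: rack yaw ≈ 0.198, jig yaw ≈ 0.118, gap mouth ≈ (0.556, -0.233). Next I'll grasp.

```bash
cat >> h.py <<'E'
RY=.198; JY=.118
RED=np.array([.4937,.2775]); GM=np.array([.5558,-.2334])
jx=np.array([np.cos(JY),np.sin(JY)]);jy=np.array([-np.sin(JY),np.cos(JY)])
def q(a): return [np.cos(a/2),np.sin(a/2),0,0]
def st(tag=""):
    s=bot.read_state();print(tag,"t%.2f"%s["clock"],s["ee_pos"].round(4),"F",s["wrist_force"].round(2),"T",s["wrist_torque"].round(2),"w%.4f"%s["gripper_width"]);return s
E
python3 - <<'E'
from h import *
for a in (RY,RY+np.pi,RY-np.pi):
    j=bot.solve_ik([*RED,.25],q(a));k=bot.solve_ik([*(GM+.0075*jy),.2],q(a-RY+JY))
    print(a,None if j is None else j.round(2),None if k is None else k.round(2))
p=bot.read_state()["ee_pos"]
bot.movel([p[0],p[1],.32],velocity=.3)
bot.reach([*RED,.32],q(RY));st()
bot.movel([*RED,.20],velocity=.2);st()
E
```

```text
0.198 [-0.04  0.17 -0.58  1.62  0.1   1.38 -2.01] [ 0.74  0.26 -0.47  1.61  0.12  1.29 -1.2 ]
3.339592653589793 [-0.12  0.16 -0.49  1.62  0.08  1.37  1.15] [ 0.92  0.3  -0.69  1.61  0.2   1.31  1.88]
-2.943592653589793 [-0.12  0.16 -0.49  1.62  0.08  1.37  1.15] [ 0.92  0.3  -0.69  1.61  0.2   1.31  1.88]
 t3.91 [0.4943 0.2766 0.3199] F [-1.01 -1.1  -0.17] T [-0.02  0.02 -0.08] w0.0855
 t4.66 [0.4944 0.2778 0.2011] F [-0.55  0.46 -0.37] T [ 0.    0.03 -0.  ] w0.0854
```

Run:
```python
from h import *
bot.movel([*RED,.101],velocity=.12);st()
c=cam("side");save(c,"pre.png",(190,180,330,320),4)
bot.gripper_close();st("closed")
```

```text
t5.63 [0.4943 0.2779 0.1019] F [-0.49  0.41  0.61] T [-0.01 -0.01  0.02] w0.0851
closed t6.33 [0.4937 0.2774 0.1011] F [-0.4   0.34  0.42] T [-0.12  0.05  0.01] w0.0143
```

View pics/pre.png

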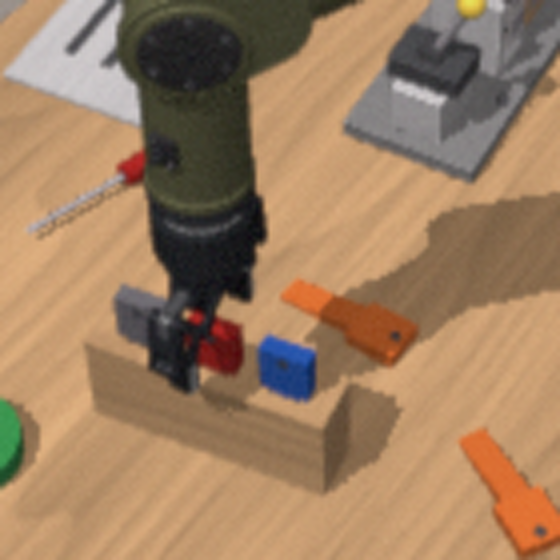

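Run:
```python
from h import *
bot.movel([*RED,.21],velocity=.15);st("lift")
c=cam("side");save(c,"lift.png",(190,150,330,290),4)
```

```text
lift t7.20 [0.4931 0.2771 0.2089] F [ 0.72 -0.48 -1.34] T [ 0.    0.02 -0.04] w0.0143
```

View pics/lift.png

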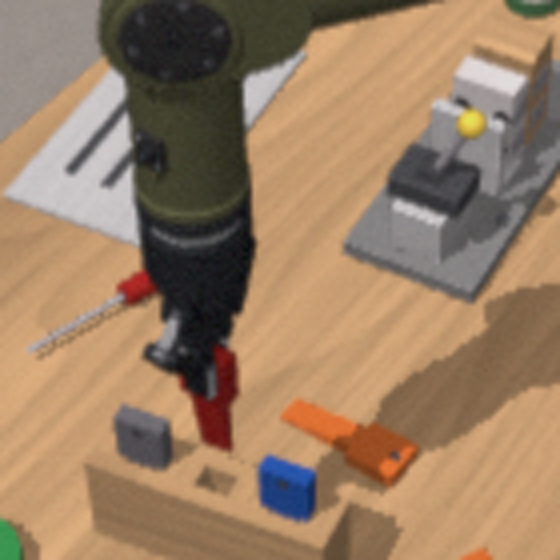

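```bash
cat >> h.py <<'E'
def redpts(c,center,yaw,rad=.05,zmin=.05):
    W=pts(c);H,S,V=cv2.split(cv2.cvtColor(c["color"],cv2.COLOR_RGB2HSV))
    m=((H<6)|(H>170))&(S>130)&(V>50)
    d=W[...,:2]-center
    x=d[...,0]*np.cos(yaw)+d[...,1]*np.sin(yaw);y=-d[...,0]*np.sin(yaw)+d[...,1]*np.cos(yaw)
    m&=(abs(x)<rad)&(abs(y)<rad)&(W[...,2]>zmin)
    return np.stack([x[m],y[m],W[...,2][m]],-1)
E
python3 - <<'E'
from h import *
for n in("side","top"):
    c=cam(n);s=bot.read_state();P=redpts(c,s["ee_pos"][:2],RY);P[:,2]-=s["ee_pos"][2]-.101
    for a in np.arange(.01,.14,.01):
        k=(P[:,2]>=a)&(P[:,2]<a+.01)
        if k.sum(): print(n,round(a,3),k.sum(),"x",(P[k,0].min()*1e3).round(1),(P[k,0].max()*1e3).round(1),"y med %.1f"%(np.median(P[k,1])*1e3))
st()
E
```

```text
side 0.02 6 x -10.4 7.7 y med -2.1
side 0.03 10 x -12.8 9.9 y med 0.1
side 0.04 11 x -10.5 8.3 y med 2.4
side 0.05 11 x -13.2 5.9 y med 4.7
side 0.06 14 x -13.4 9.1 y med 5.4
side 0.07 12 x -12.3 7.8 y med 7.4
side 0.08 13 x -15.6 8.2 y med 9.0
side 0.09 11 x -20.5 2.1 y med 9.8
side 0.1 11 x -21.1 16.9 y med 9.8
side 0.11 13 x -20.9 7.3 y med 7.9
side 0.12 16 x -21.3 6.3 y med 9.3
side 0.13 20 x -19.6 -4.1 y med 3.0
top 0.05 2 x -11.3 -9.5 y med -5.2
top 0.06 1 x -10.0 -10.0 y med -4.5
top 0.09 1 x -16.9 -16.9 y med -5.4
top 0.11 1 x -12.4 -12.4 y med -6.3
 t7.35 [0.4931 0.2771 0.2086] F [-1.06 -0.61 -0.06] T [-0.02 -0.1   0.02] w0.0141
```

The lifted shim's camera-side face slopes back from y≈+9 at the tab to -2 at the tip, so the front is +y and the back -y, as needed. The side camera reads about 2 mm high in y against the robot. Next: over to the gap, then a relative check.

Run:
```python
from h import *
import pickle
p=bot.read_state()["ee_pos"]
bot.movel([*RED,.30],velocity=.3)
T=GM+.0095*jy
bot.reach([*T,.30],q(JY));st()
bot.movel([*T,.225],velocity=.2);s=st()
for n in("side","top"):
    c=cam(n);pickle.dump(c,open(n+"1.pkl","wb"));P=redpts(c,s["ee_pos"][:2],JY);P[:,2]-=s["ee_pos"][2]-.101
    save(c,n+"1.png",(250,130,390,235) if n=="top" else (250,90,360,220),5 if n=="top" else 4.5)
    for a in np.arange(.01,.14,.01):
        k=(P[:,2]>=a)&(P[:,2]<a+.01)
        if k.sum()>2: print(n,round(a,3),k.sum(),"x",(P[k,0].min()*1e3).round(1),(P[k,0].max()*1e3).round(1),"y med %.1f"%(np.median(P[k,1])*1e3))
```

```text
t9.63 [ 0.5553 -0.222   0.3   ] F [-0.12  1.08 -0.83] T [ 0.03  0.03 -0.03] w0.0141
 t10.16 [ 0.5552 -0.2233  0.2256] F [ 0.01  0.1  -0.28] T [-0.05 -0.04 -0.04] w0.0140
side 0.02 9 x -11.5 9.0 y med -2.4
side 0.03 13 x -11.3 7.3 y med -0.4
side 0.04 8 x -10.8 8.7 y med 0.5
side 0.05 11 x -13.2 6.7 y med 4.0
side 0.06 12 x -12.4 7.3 y med 5.5
side 0.07 12 x -11.6 6.6 y med 7.4
side 0.08 11 x -12.8 10.9 y med 8.8
side 0.09 16 x -19.7 15.8 y med 8.8
side 0.1 11 x -20.3 15.1 y med 8.1
side 0.11 9 x -21.1 16.8 y med 9.3
side 0.12 10 x -22.8 -12.1 y med 8.2
side 0.13 9 x -19.9 -6.9 y med 6.2
top 0.1 3 x -20.5 -18.0 y med 9.0
top 0.11 3 x -19.7 -13.7 y med 8.9
top 0.13 6 x -19.2 -15.0 y med 6.8
```

View pics/side1.png

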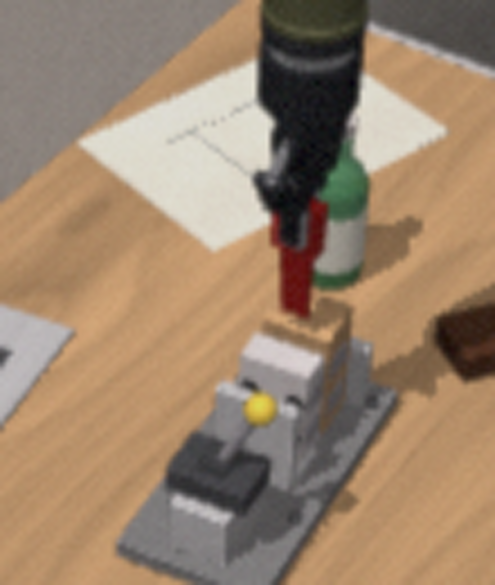

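View pics/top1.png

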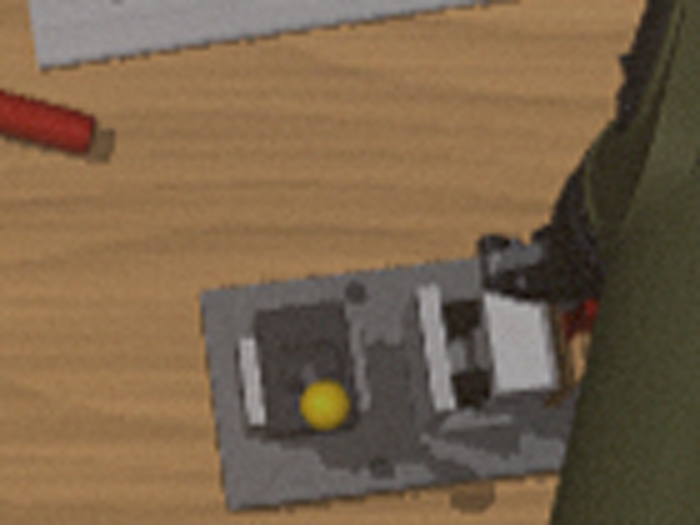

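Run:
```python
from h import *
import pickle
np.set_printoptions(precision=1,suppress=True)
for n in("top","side"):
    c=pickle.load(open(n+"0.pkl","rb"));W=pts(c);S=cv2.cvtColor(c["color"],cv2.COLOR_RGB2HSV)[...,1]
    d=W[...,:2]-GM;x=d@jx;y=d@jy;z=W[...,2]
    b=(abs(x)<.04)&(abs(y)<.06)
    for k,m in(("jamb",b&(z>.121)&(z<.14)&(S>60)),("leaf",b&(z>.111)&(z<.125)&(S<60))):
        Y=np.sort(y[m])*1e3;X=np.sort(x[m])*1e3
        print(n,k,m.sum(),"x",np.percentile(X,[1,99]),"y",np.percentile(Y,[1,5,50,95,99]),"z",np.percentile(z[m]*1e3,[5,50,95]))
    # leaf top profile: scan y along jig in mid x
    m=b&(abs(x)<.02)&(y>-.02)&(y<.03)&(z>.06)
    o=np.argsort(y[m]);A=np.c_[y[m]*1e3,z[m]*1e3,S[m]][o]
    bins=np.arange(-12,20,1.5)
    print([(round(float(v),1),round(float(np.median(A[(A[:,0]>=v)&(A[:,0]<v+1.5),1])),0),round(float(np.median(A[(A[:,0]>=v)&(A[:,0]<v+1.5),2])),0)) for v in bins if ((A[:,0]>=v)&(A[:,0]<v+1.5)).sum()])
```

```text
top jamb 349 x [-29.6  29.3] y [-44.9 -43.4 -23.5  -3.8  -1.1] z [121.7 125.5 128.8]
top leaf 264 x [-29.8  28.9] y [ 8.8 10.8 25.7 40.5 41.4] z [111.7 115.2 119.1]
[(-12.0, 125.0, 122.0), (-10.5, 126.0, 124.0), (-9.0, 124.0, 123.0), (-7.5, 126.0, 124.0), (-6.0, 124.0, 122.0), (-4.5, 123.0, 127.0), (-3.0, 122.0, 124.0), (-1.5, 98.0, 122.0), (0.0, 114.0, 121.0), (6.0, 110.0, 41.0), (7.5, 112.0, 23.0), (9.0, 111.0, 19.0), (10.5, 115.0, 14.0), (12.0, 115.0, 11.0), (13.5, 115.0, 7.0), (15.0, 115.0, 7.0), (16.5, 115.0, 8.0), (18.0, 117.0, 8.0), (19.5, 114.0, 7.0)]
side jamb 109 x [-30.2  29.8] y [-44.3 -41.4 -20.6   1.3   5.7] z [121.6 124.6 128.5]
side leaf 87 x [-28.4  29.3] y [12.5 14.3 31.9 45.1 47.9] z [111.6 114.4 118.1]
[(-12.0, 117.0, 110.0), (-10.5, 123.0, 111.0), (-9.0, 120.0, 110.0), (-7.5, 119.0, 111.0), (-6.0, 114.0, 110.0), (-4.5, 109.0, 88.0), (-3.0, 113.0, 108.0), (-1.5, 112.0, 109.0), (0.0, 117.0, 108.0), (1.5, 118.0, 109.0), (3.0, 117.0, 108.0), (6.0, 109.0, 45.0), (7.5, 118.0, 69.0), (9.0, 109.0, 24.0), (12.0, 113.0, 25.0), (13.5, 111.0, 18.0), (15.0, 110.0, 13.0), (16.5, 113.0, 14.0), (18.0, 117.0, 14.0), (19.5, 113.0, 11.0)]
```

```bash
cat >> h.py <<'E'
def force(n=8,dt=.02):
    F=[];E=[];T=[]
    for _ in range(n):
        bot.wait(dt);s=bot.read_state();F.append(s["wrist_force"]);E.append(s["ee_pos"]);T.append(s["wrist_torque"])
    F=np.mean(F,0);E=np.mean(E,0);T=np.mean(T,0)
    d=E[:2]-GM
    return np.array([F[:2]@jx,F[:2]@jy,F[2]]),np.array([d@jx,d@jy,E[2]]),np.array([T[:2]@jx,T[:2]@jy,T[2]]),s["clock"]
def go(x,y,z,v=.1):
    P=GM+x*jx+y*jy;bot.movel([*P,z],velocity=v)
def show(tag,r): print(tag,"F",r[0].round(2),"E",(r[1]*1e3).round(2),"T",r[2].round(2),"t%.2f"%r[3])
E
python3 - <<'E'
from h import *
f0=force(20);show("base",f0)
np.save("f0.npy",np.array([f0[0],f0[2]]))
for z in (.21,.20,.195,.19,.185):
    go(0.001,.0095,z,.05);r=force(6);show(z,(r[0]-f0[0],r[1],r[2]-f0[2],r[3]))
    if np.abs(r[0]-f0[0]).max()>3: print("contact");break
E
```

```text
base F [ 0.26  0.03 -0.39] E [  0.75   9.28 226.49] T [-0.    0.02  0.  ] t10.59
0.21 F [-0.1   0.28 -0.2 ] E [  0.96   9.53 209.8 ] T [ 0.01 -0.03 -0.03] t11.14
0.2 F [0.36 0.1  0.03] E [  0.89   9.55 199.78] T [-0.01  0.01 -0.01] t11.59
0.195 F [-0.37 -0.09  0.11] E [  0.89   9.54 194.81] T [ 0.01 -0.02 -0.01] t11.94
0.19 F [-0.52 -0.32 -0.19] E [  0.82   9.44 189.77] T [-0.06 -0.01 -0.  ] t12.29
0.185 F [-0.23 -1.98 -0.77] E [  0.86   8.99 184.79] T [-0.5  -0.1  -0.01] t12.64
```

Run:
```python
from h import *
f0=np.load("f0.npy")
def rd(tag):
    r=force(6);r=(r[0]-f0[0],r[1],r[2]-f0[1],r[3]);show(tag,r);return r
for y in np.arange(9.0,3.4,-.5)/1000:
    go(0.001,y,.185,.03);r=rd("%.4f"%y)
    if r[0][1]>1.8: print("jamb");break
```

```text
0.0090 F [-0.55 -1.54 -1.12] E [  0.86   8.92 184.94] T [-0.44 -0.04  0.01] t12.99
0.0085 F [-0.68 -0.59 -0.34] E [  0.94   8.72 184.98] T [-0.19  0.07 -0.  ] t13.34
0.0080 F [-0.14 -0.03  0.27] E [  1.16   8.28 185.05] T [-0.01  0.   -0.01] t13.69
0.0075 F [-0.38 -0.15 -0.17] E [  1.     7.49 184.99] T [-0. -0. -0.] t14.04
0.0070 F [ 0.11  0.05 -0.19] E [  1.     6.98 185.  ] T [-0.   -0.02  0.01] t14.39
0.0065 F [-0.1   0.13 -0.15] E [  0.99   6.48 185.  ] T [ 0.   -0.01 -0.02] t14.74
0.0060 F [-0.44  0.08 -0.16] E [  0.99   5.98 184.99] T [ 0.   -0.01  0.02] t15.09
0.0055 F [-0.3  -0.12 -0.29] E [  0.98   5.49 184.99] T [-0.02 -0.   -0.  ] t15.44
0.0050 F [-0.29  0.27  0.02] E [  1.04   5.11 185.01] T [ 0.14 -0.05  0.  ] t15.79
0.0045 F [-0.35  1.82  1.22] E [  1.07   4.98 185.02] T [ 0.52  0.05 -0.  ] t16.14
jamb
```

Run:
```python
from h import *
f0=np.load("f0.npy")
def rd(tag,n=6):
    r=force(n);r=(r[0]-f0[0],r[1],r[2]-f0[1],r[3]);show(tag,r);return r
y=.0049
z=.180
while z>.125:
    go(0.001,y,z,.03);r=rd("%.4f"%z,5)
    if r[0][2]>4 or abs(r[0][1])>4: break
    z-=.003 if z>.171 else .0015
```

```text
0.1800 F [-0.12  1.62 -0.96] E [  0.74   5.01 179.42] T [ 0.44 -0.05  0.01] t16.54
0.1770 F [ 0.05  1.54 -1.15] E [  0.95   5.01 176.72] T [ 0.47 -0.12 -0.01] t16.88
0.1740 F [ 0.36  1.81 -1.62] E [  1.02   5.   173.77] T [ 0.54 -0.2   0.01] t17.21
0.1710 F [ 0.69  1.59 -1.38] E [  1.     4.99 170.73] T [ 0.6  -0.22  0.03] t17.54
0.1695 F [-0.06  2.43 -0.23] E [  1.03   4.99 169.48] T [ 0.65 -0.17  0.01] t17.88
0.1680 F [0.11 2.46 0.67] E [  1.04   4.96 167.98] T [ 0.72 -0.15  0.03] t18.21
0.1665 F [0.38 2.6  0.75] E [  1.01   4.96 166.38] T [ 0.75 -0.16  0.01] t18.54
0.1650 F [ 0.5   2.51 -0.1 ] E [  0.98   4.97 164.82] T [ 0.78 -0.14  0.06] t18.88
0.1635 F [0.3  2.89 1.36] E [  1.07   4.95 163.51] T [ 0.84 -0.14  0.01] t19.21
0.1620 F [-0.52  3.42  4.44] E [  1.24   4.96 162.36] T [ 1.02 -0.01  0.04] t19.54
```

Run:
```python
from h import *
f0=np.load("f0.npy")
def rd(tag,n=6):
    r=force(n);r=(r[0]-f0[0],r[1],r[2]-f0[1],r[3]);show(tag,r);return r
y=.0053;z=.162
while z>.15:
    go(0.001,y,z,.03);r=rd("%.4f"%z,8)
    if r[0][2]>10.8 or abs(r[0][1])>5: break
    z-=.0008 if r[0][2]<8 else .0004
```

```text
0.1620 F [0.14 2.64 4.91] E [  1.22   5.01 162.34] T [ 0.76 -0.09  0.03] t19.93
0.1612 F [0.06 2.92 5.5 ] E [  1.22   5.   161.62] T [ 0.78 -0.05  0.06] t20.31
0.1604 F [-0.42  2.76  6.82] E [  1.29   5.   161.08] T [0.82 0.   0.05] t20.69
0.1596 F [-0.36  2.76  7.9 ] E [  1.37   4.99 160.57] T [0.9  0.09 0.04] t21.07
0.1588 F [-1.09  3.39  9.68] E [  1.47   4.99 160.07] T [0.94 0.18 0.04] t21.46
0.1584 F [-1.27  3.56 10.03] E [  1.51   4.99 159.93] T [1.02 0.25 0.05] t21.84
0.1580 F [-1.32  3.46 11.02] E [  1.57   4.98 159.72] T [1.02 0.31 0.06] t22.23
```

Run:
```python
from h import *
f0=np.load("f0.npy")
def rd(tag,n=6):
    r=force(n);r=(r[0]-f0[0],r[1],r[2]-f0[1],r[3]);show(tag,r);return r
z=.158
for y in(.0058,.0062):
    go(0.0005,y,z,.03);r=rd("y%.4f"%y,8)
while z>.15:
    z-=.0005
    go(0.0005,y,z,.03);r=rd("%.4f"%z,8)
    if r[0][2]>11.7 or abs(r[0][1])>5: break
```

```text
y0.0058 F [-0.17  2.75  9.96] E [  1.42   5.02 159.65] T [ 0.84 -0.01  0.04] t22.61
y0.0062 F [-0.01  2.04  9.37] E [  1.42   5.07 159.66] T [ 0.7  -0.05  0.06] t22.99
0.1575 F [-0.67  2.34 10.61] E [  1.45   5.06 159.43] T [0.76 0.04 0.05] t23.38
0.1570 F [-0.62  2.27 11.41] E [  1.49   5.06 159.16] T [0.79 0.12 0.05] t23.76
0.1565 F [-1.14  2.35 12.47] E [  1.53   5.04 158.86] T [0.83 0.17 0.06] t24.14
```

Run:
```python
from h import *
f0=np.load("f0.npy")
def rd(tag,n=6):
    r=force(n);r=(r[0]-f0[0],r[1],r[2]-f0[1],r[3]);show(tag,r);return r
go(0.0012,.0070,.1578,.03);rd("r1")
go(0.0012,.0075,.1588,.03);rd("r2")
bot.open_gripper();rd("open")
save(cam("side"),"rel.png",(250,90,360,220),4.5)
go(.001,.005,.30,.2);s=st("up")
import pickle
for n in("side","top"):
    c=cam(n);pickle.dump(c,open(n+"2.pkl","wb"))
    save(c,n+"2.png",(250,90,360,220) if n=="side" else (250,130,390,235),4.5)
    P=redpts(c,GM,JY,.03)
    for a in np.arange(.1,.19,.01):
        k=(P[:,2]>=a)&(P[:,2]<a+.01)
        if k.sum()>2: print(n,round(a,3),k.sum(),"x",(P[k,0].min()*1e3).round(1),(P[k,0].max()*1e3).round(1),"y med %.1f"%(np.median(P[k,1])*1e3))
    print("ztop",np.percentile(P[:,2],97))
```

```text
r1 F [-0.62 -0.05  7.84] E [  1.56   5.2  158.89] T [ 0.26 -0.05  0.04] t24.49
r2 F [ 2.23 -4.43  2.08] E [  1.39   5.49 158.96] T [-0.96 -0.7   0.02] t24.84
open F [-0.08 -0.07  0.62] E [  1.19   7.55 158.81] T [ 0.02 -0.    0.04] t25.63
up t26.54 [ 0.5556 -0.2281  0.2986] F [ 0.03 -0.48  0.15] T [-0.01  0.01 -0.04] w0.0852
side 0.11 9 x -9.5 9.5 y med 8.3
side 0.12 7 x -9.9 9.6 y med 11.5
side 0.13 14 x -12.5 9.1 y med 14.1
side 0.14 14 x -17.3 11.1 y med 12.6
side 0.15 23 x -18.4 17.3 y med 14.1
side 0.16 23 x -20.1 18.2 y med 13.4
side 0.17 22 x -18.9 20.8 y med 14.8
side 0.18 31 x -19.5 20.7 y med 13.1
ztop 0.1940358812032795
top 0.15 7 x -18.6 19.2 y med 14.1
top 0.16 7 x -16.4 9.0 y med 14.6
top 0.17 15 x -19.7 18.6 y med 14.7
top 0.18 15 x -18.6 20.7 y med 11.1
ztop 0.19653032579906418
```

View pics/side2.png

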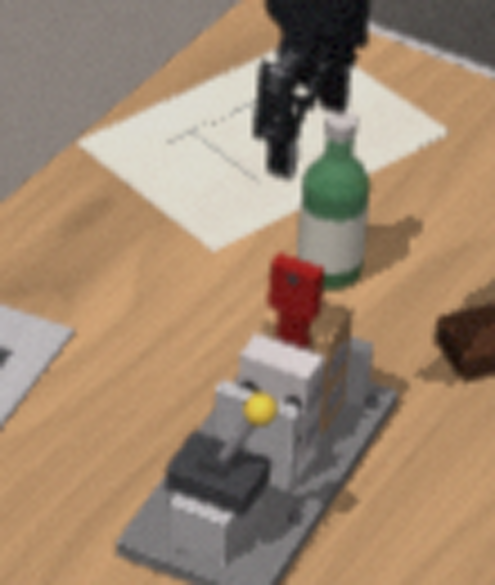

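View pics/top2.png

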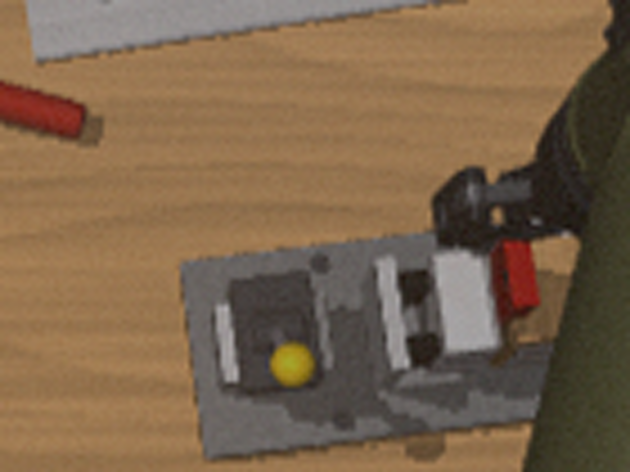

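The shim stands upright in the gap: red tab at (295,285) of the side crop, tab face within 1 mm of its expected flush position. My last relief move pulled it about 4 N toward the leaf just before release. I'll check the nip by pressing lightly on the tab's top with closed fingers, at most 11 N, watching whether it moves.

Run:
```python
from h import *
go(.001,.0045,.25,.2);bot.gripper_close();bot.wait(.3)
f=force(15);f0=np.array([f[0],f[2]]);np.save("f1.npy",f0)
def rd(tag,n=6):
    r=force(n);r=(r[0]-f0[0],r[1],r[2]-f0[1],r[3]);show(tag,r);return r
go(.001,.0045,.205,.1);r=rd("205")
z=.199
while z>.186:
    go(.001,.0045,z,.03);r=rd("%.4f"%z)
    if r[0][2]>10.3: break
    z-=.001 if r[0][2]<8.5 else .0004
go(.001,.0045,.25,.1);rd("up")
```

```text
205 F [ 0.19  0.01 -0.04] E [  1.43   4.32 205.72] T [ 0.02 -0.01  0.02] t29.06
0.1990 F [ 0.14 -0.37  0.27] E [  0.96   4.5  198.95] T [-0.01 -0.    0.04] t29.51
0.1980 F [ 0.22 -0.22  0.18] E [  0.99   4.51 197.99] T [ 0.   -0.    0.01] t29.86
0.1970 F [ 0.32 -0.06 -0.25] E [  0.97   4.52 196.96] T [0.01 0.01 0.02] t30.21
0.1960 F [-0.03 -0.09  0.1 ] E [  0.97   4.52 195.94] T [0.01 0.01 0.01] t30.56
0.1950 F [-0.31  0.02 -0.24] E [  0.97   4.5  194.95] T [ 0.   -0.    0.01] t30.91
0.1940 F [ 0.04 -0.04  0.06] E [  0.97   4.5  193.96] T [-0.   -0.01  0.01] t31.26
0.1930 F [ 0.12 -0.57  0.6 ] E [  1.14   4.44 193.14] T [-0.02 -0.06  0.01] t31.61
0.1920 F [-0.25 -0.    5.64] E [  1.53   4.33 193.03] T [0.09 0.06 0.03] t31.96
0.1910 F [-0.8   0.43  8.48] E [  1.92   4.32 192.8 ] T [0.14 0.15 0.  ] t32.31
0.1900 F [-0.49  0.56 10.04] E [  2.29   4.27 192.44] T [0.21 0.18 0.01] t32.66
0.1896 F [-0.84  0.89 11.09] E [  2.4    4.2  192.39] T [0.25 0.24 0.  ] t33.01
up F [ 0.35 -0.32 -0.19] E [  0.47   4.72 248.88] T [ 0.01 -0.    0.02] t33.86
```

The tab top met the fingers at 193.0 mm as expected. It held past 5 N, then crept 0.6 mm by 11 N, so it now drags at about 11 N (nip ≈ 8 N). Next is the clamp lever; the knob is at jig x ≈ -31 mm, y ≈ 138 mm.

Run:
```python
from h import *
f0=np.load("f1.npy")
def rd(tag,n=4):
    r=force(n);r=(r[0]-f0[0],r[1],r[2]-f0[1],r[3]);show(tag,r);return r
go(-.085,.138,.25,.2);go(-.085,.138,.150,.15);rd("down")
go(-.06,.138,.150,.1);rd("near")
x=-.05
while x<.026:
    go(x,.138,.150,.06);r=rd("%.3f"%x)
    if np.abs(r[0]).max()>6: break
    x+=.01 if x<.0 else .004
```

```text
down F [ 0.18  0.   -0.  ] E [-84.12 137.62 150.99] T [0.02 0.01 0.04] t35.68
near F [ 0.42 -0.2  -0.49] E [-60.15 138.04 150.08] T [ 0.01  0.01 -0.02] t36.15
-0.050 F [ 0.23  0.21 -0.08] E [-49.81 138.09 149.97] T [-0.01  0.01  0.03] t36.53
-0.040 F [-0.01  0.09 -0.31] E [-39.65 138.16 149.92] T [-0.    0.03  0.01] t36.92
-0.030 F [ 0.   -0.08  0.06] E [-29.68 138.15 149.94] T [-0.03 -0.01  0.04] t37.30
-0.020 F [-0.27  0.06 -0.38] E [-19.71 138.15 149.93] T [-0.   -0.02  0.01] t37.68
-0.010 F [ 0.06  0.24 -0.04] E [ -9.71 138.12 149.94] T [ 0.   -0.01  0.01] t38.07
0.000 F [-0.06  0.08  0.72] E [  0.33 138.09 149.99] T [-0.01  0.03  0.01] t38.45
0.004 F [ 0.18  0.16 -0.21] E [  4.2  138.03 150.04] T [-0.03  0.01  0.01] t38.77
0.008 F [-0.05 -0.46 -0.42] E [  8.26 138.05 150.05] T [ 0.   -0.03  0.01] t39.08
0.012 F [ 0.27 -0.02  0.36] E [ 12.3  138.06 150.05] T [-0.    0.01  0.03] t39.40
0.016 F [-3.45 -0.15  1.11] E [ 15.42 137.9  149.82] T [-0.01  0.69  0.03] t39.72
0.020 F [-13.83   0.81   7.87] E [ 15.82 137.83 149.67] T [0.21 2.86 0.03] t40.03
```

Contact with the lever's stop came at x ≈ 15.5 mm, where it was expected. I'll back off, raise the arm and look.

Run:
```python
from h import *
go(-.01,.138,.150,.1);go(-.03,.138,.28,.2)
p=bot.read_state()["ee_pos"]
bot.reach([.43,.02,.34],q(JY));st()
for n in("side","top"):
    c=cam(n)
    save(c,n+"3.png",(250,90,360,220) if n=="side" else (270,130,410,235),4.5)
    W=pts(c);H,S,V=cv2.split(cv2.cvtColor(c["color"],cv2.COLOR_RGB2HSV))
    m=(H>20)&(H<36)&(S>130)&(W[...,2]>.12)&(np.hypot(W[...,0]-.55,W[...,1]+.1)<.08)
    v,u=np.nonzero(m);k=ray(c,u.mean(),v.mean(),.16)[:2]-(GM-.0025*jy);print(n,"knob",m.sum(),k@jx,k@jy)
    P=redpts(c,GM,JY,.03)
    for a in np.arange(.1,.2,.01):
        k=(P[:,2]>=a)&(P[:,2]<a+.01)
        if k.sum()>2: print(n,round(a,3),k.sum(),"x",(P[k,0].min()*1e3).round(1),(P[k,0].max()*1e3).round(1),"y med %.1f"%(np.median(P[k,1])*1e3))
```

```text
t41.96 [0.4298 0.0197 0.3392] F [ 0.41 -1.1  -1.15] T [-0.08  0.   -0.05] w-0.0001
side knob 37 0.03920399257322643 0.14190986625523297
side 0.12 8 x -12.4 -3.2 y med 8.4
side 0.13 4 x -11.0 -6.5 y med 12.0
side 0.14 4 x -14.5 -6.5 y med 14.3
side 0.15 8 x -19.0 -9.3 y med 12.3
side 0.16 4 x -18.9 -12.4 y med 9.9
side 0.17 6 x -18.8 -13.1 y med 15.6
top knob 69 0.03944275325056961 0.14140930561653314
top 0.15 4 x -18.1 19.5 y med 13.9
top 0.16 7 x -18.8 19.4 y med 13.9
top 0.17 7 x -19.0 15.5 y med 13.8
top 0.18 18 x -18.8 18.7 y med 8.4
top 0.19 78 x -18.1 21.2 y med 6.6
```

View pics/side3.png

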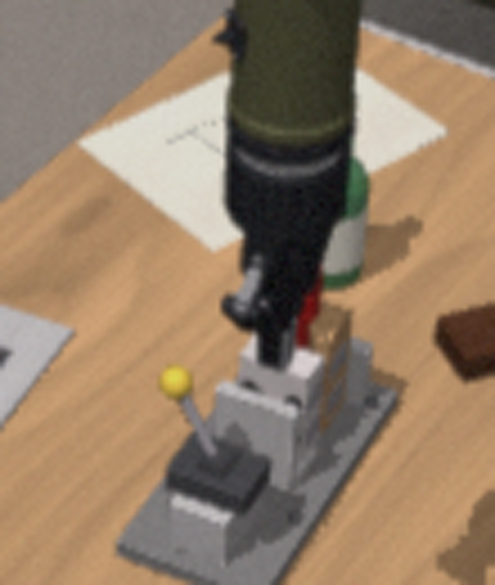

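View pics/top3.png

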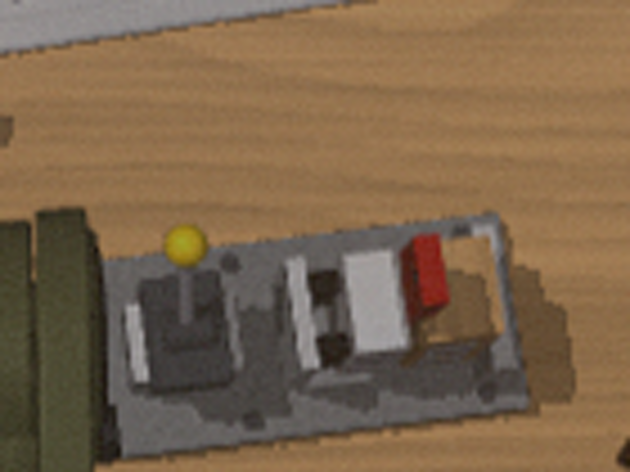

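The knob is now at jig x = +39 mm, so the lever is fully over, and the shim still stands flush (red tab at (428,272) of the top crop). Handing in.

Run:
```python
from h import *
bot.wait(.3);st();bot.job_done()
```

```text
t42.36 [0.4301 0.0195 0.3395] F [-0.72 -0.26 -0.59] T [-0.03  0.01  0.02] w-0.0002
the job is handed in; nothing more can be done
```

I took the red shim out of the rack and pushed it into the gap with its back on the jamb, up to 12.5 N of downward push, then released it. Only then did I swing the clamp lever over to its stop, and I handed the job in at about 42 s.

**Shim:** it stands upright and centred. Its back is within about 1 mm of the jamb and its middle is about 0.134 m above the bench. I estimate the nip at about 8 N; it was not measured directly.

**Lever:** both cameras put the knob at +39 mm on the jig's x side, which matches fully over. The push met the stop with about 14 N at the wrist.

**Other things:** I moved nothing else knowingly, but I did not re-measure the blue and grey packers or the loose items at the end.

**Disagreements:**
- The jamb face was about 2.5 mm off my camera estimate. I corrected this by touch.
- A relief move just before release pulled the shim about 4 N toward the leaf. I then pressed on its top up to 11 N, and it crept about 0.6 mm before holding, so it may have been slightly less firmly nipped until then.

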